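# Gauge the microscope camera sleeves

## Task

Only one of the three black camera-adapter sleeves takes the pin of the blue fit gauge all the way: find it by trying them on it, without forcing any that stops part-way. Leave the one that slides fully home standing on the gauge with its rim down on the base, and stand the other two upright on the floor of the red reject tray; do not disturb the oil bottle, pen cup or slide box.

Things in the scene. Friction and masses are not known exactly. Their poses are not given: they have to be found in the camera images.
- sleeve_a_mid (a point): centre of one of three outwardly identical camera-adapter sleeves, on its axis, half-way up, 50 mm above its lower rim. Black round tube standing upright, open end down: outside diameter 48 mm, 100 mm tall, top closed by a cap, about 0.25 kg, thin silver bands near both ends. z up its axis
- sleeve_b_mid (a point): centre of one of three outwardly identical camera-adapter sleeves, on its axis, half-way up, 50 mm above its lower rim. Black round tube standing upright, open end down: outside diameter 48 mm, 100 mm tall, top closed by a cap, about 0.25 kg, thin silver bands near both ends. z up its axis
- sleeve_c_mid (a point): centre of one of three outwardly identical camera-adapter sleeves, on its axis, half-way up, 50 mm above its lower rim. Black round tube standing upright, open end down: outside diameter 48 mm, 100 mm tall, top closed by a cap, about 0.25 kg, thin silver bands near both ends. z up its axis
- sleeve_a: the whole sleeve whose centre is sleeve_a_mid; origin at the centre of its lower rim. Bore open at the bottom, 26 mm wide; some 30 mm up it, out of sight, is a loose packing piece. In exactly one sleeve (any of the three) it is small and the pin lifts it freely; in the other two it is too long and stops the pin hard, the rim still about 21 mm above the gauge's base. Not to be told by eye, pose or weight
- sleeve_b: the whole sleeve whose centre is sleeve_b_mid; origin at the centre of its lower rim. Bore open at the bottom, 26 mm wide; some 30 mm up it, out of sight, is a loose packing piece. In exactly one sleeve (any of the three) it is small and the pin lifts it freely; in the other two it is too long and stops the pin hard, the rim still about 21 mm above the gauge's base. Not to be told by eye, pose or weight
- sleeve_c: the whole sleeve whose centre is sleeve_c_mid; origin at the centre of its lower rim. Bore open at the bottom, 26 mm wide; some 30 mm up it, out of sight, is a loose packing piece. In exactly one sleeve (any of the three) it is small and the pin lifts it freely; in the other two it is too long and stops the pin hard, the rim still about 21 mm above the gauge's base. Not to be told by eye, pose or weight
- gauge: fixed fit gauge: blue round base, diameter 110 mm, 14 mm thick, with an upright steel pin of diameter 22 mm at its centre. Origin at the centre of the underside (table level), z up. A sleeve fully home has its centre 64 mm above this origin; a blocked one stops with its centre about 85 mm above it. A push of 5 to 8 N is enough to tell; never press with more than 80 N
- pin_tip (a point): top of the gauge pin, on its axis, 74 mm above the table (60 mm above the gauge's base); the last 10 mm taper from 22 to 12 mm diameter
- tray: fixed red open reject tray, 200 mm (its x) by 130 mm (its y), 35 mm high, walls and floor 5 mm; a 5 mm divider as high as the walls at its x = 0 makes two pockets, each about 92 by 120 mm inside, centred at x = +49 and -49 mm. Origin at the centre of the underside, z up. A sleeve standing in it has its centre 55 mm above this origin
- oil_bottle_mid (a point): centre of a loose amber glass bottle, diameter 44 mm, 85 mm tall. Bystander: leave it alone
- pen_cup_mid (a point): centre of a loose black pen cup, diameter 72 mm, 95 mm tall, pens up to 145 mm. Bystander: leave it alone
- slide_box_mid (a point): centre of a loose blue and white slide box, 85 x 170 x 30 mm high. Bystander: leave it alone
Not all that is in view belongs to the job. Leave any yellow look-alike of the sleeve_b alone.

How it is judged:
At the end, for the whole second after the job is handed in: One sleeve is home on the gauge pin: centre under 68 mm above the gauge's underside, within 6 mm of the pin axis, tilt under 0.08 rad. The other two stand in the red tray: centre inside its outline, under 62 mm above its underside, tilt under 0.12 rad. All at rest (linear speed of each of sleeve_a, sleeve_b, sleeve_c below 0.02 m/s and ((z of sleeve_a_mid in the frame of gauge below 0.068 m and horizontal distance between sleeve_a_mid and pin_tip below 0.006 m and angle between sleeve_a_mid's own z axis and vertical below 0.08 rad and x of sleeve_b_mid in the frame of tray between -0.1 and 0.1 m and y of sleeve_b_mid in the frame of tray between -0.065 and 0.065 m and z of each of sleeve_b_mid, sleeve_c_mid in the frame of tray below 0.062 m and angle between each of sleeve_b_mid, sleeve_c_mid's own z axis and vertical below 0.12 rad and x of sleeve_c_mid in the frame of tray between -0.1 and 0.1 m and y of sleeve_c_mid in the frame of tray between -0.065 and 0.065 m) or (z of sleeve_b_mid in the frame of gauge below 0.068 m and horizontal distance between sleeve_b_mid and pin_tip below 0.006 m and angle between sleeve_b_mid's own z axis and vertical below 0.08 rad and x of sleeve_a_mid in the frame of tray between -0.1 and 0.1 m and y of sleeve_a_mid in the frame of tray between -0.065 and 0.065 m and z of each of sleeve_a_mid, sleeve_c_mid in the frame of tray below 0.062 m and angle between each of sleeve_a_mid, sleeve_c_mid's own z axis and vertical below 0.12 rad and x of sleeve_c_mid in the frame of tray between -0.1 and 0.1 m and y of sleeve_c_mid in the frame of tray between -0.065 and 0.065 m) or (z of sleeve_c_mid in the frame of gauge below 0.068 m and horizontal distance between sleeve_c_mid and pin_tip below 0.006 m and angle between sleeve_c_mid's own z axis and vertical below 0.08 rad and x of sleeve_a_mid in the frame of tray between -0.1 and 0.1 m and y of sleeve_a_mid in the frame of tray between -0.065 and 0.065 m and z of each of sleeve_a_mid, sleeve_b_mid in the frame of tray below 0.062 m and angle between each of sleeve_a_mid, sleeve_b_mid's own z axis and vertical below 0.12 rad and x of sleeve_b_mid in the frame of tray between -0.1 and 0.1 m and y of sleeve_b_mid in the frame of tray between -0.065 and 0.065 m))); the robot touches nothing.
It fails at once if the oil bottle is shoved more than 30 mm or tipped (distance of oil_bottle_mid from where it was at the start of the episode above 0.03 m or angle between oil_bottle_mid's own z axis and vertical above 0.4 rad).
It fails at once if the pen cup is shoved more than 30 mm or tipped (distance of pen_cup_mid from where it was at the start of the episode above 0.03 m or angle between pen_cup_mid's own z axis and vertical above 0.4 rad).
It fails at once if the slide box is shoved more than 30 mm or tipped (distance of slide_box_mid from where it was at the start of the episode above 0.03 m or angle between slide_box_mid's own z axis and vertical above 0.4 rad).
It fails at once if the gauge is pressed with more than 80 N (contact force between gauge and anything else above 80 N).
It also fails if it takes over 72 s, if anything falls off the work surface, if the arm or the gripper's body presses on something with over 40 N, if the wrist force passes 120 N, or if a joint passes its speed limit or range.

## Robot

A 6-joint arm with a two-finger parallel gripper is mounted at the origin on the work surface. World frame = base frame: x ahead of the robot, y to its left, z up, the work surface at z = 0. Lengths are in m, angles in rad, forces in N, time in s.
With the tool pointing down it reaches from about 0.15 to 0.775 m from the base axis. Payload 6.1 kg.
Tool frame: the origin (TCP) lies midway between the tips of the shut fingers; the grasp point (between the pads) lies 19 mm behind it; z points along the fingers, y is the line along which they close (so a half turn about z gives the same grasp; the last joint's range is limited). The gripper opens to 85 mm and grips with 20 to 120 N. Pads are 22 mm wide; open, the fingers measure 114 mm over their backs; the gripper's body (76 mm by 85 mm) begins 54 mm behind the grasp point. The pads swing forward as they close: fully open they stand 13 mm farther back than shut.
Start: joints at [0, 0.126, -0.04, 1.405, 0, 1.571], TCP at [0.525, -0, 0.231] pointing down, gripper open.
Joint ranges: [-2.72, 2.72], [-0.95, 1.95], [-1.27, 1.35], [-1.78, 2.02], [-1.46, 1.47], [-3.14, 3.14]. Speed limits (rad/s): [2.39, 2.39, 3.01, 3.14, 3.14, 3.14].

## Interface

Orientations are given as a unit quaternion [w, x, y, z].
In Python, from bench import r, viewer gives the robot as it stands. The module is installed in compiled form; this text tells all that it offers.
- The arm moves only by the tool step_arm, never from a script. Its argument "deltas" is a list of rows, each a list of 2 entries, a list of its own where there are three numbers: the shift along the tool's x, y, z in cm, then the turn, a rotation vector about the tool's x, y, z in degrees. A call has 1 to 8 rows; each row shifts and turns the commanded pose from where the row before left it, along the tool's axes as they then stand; what a row does not reach is not made up. A row lasts 1/10 s, in which the tool goes at most 50 mm and 8.59 degrees, less where a joint would pass 70% of its speed; a pose out of reach is approached as far as the arm can. A call with a gripper value outside its range is refused whole. "gripper" is the closure in counts, from 0 (fully open) to 255 (shut), set as the call begins (left out, the last holds). The fingers move at their own pace and stop on an object; "grip_force" is the grip in N (left out, the last holds). Time passes only in rows, so rows that do not move let the fingers close. It gives the time, the measured TCP pose, the force, the opening and the grip force at its end, in the units of the state.
- r.get_state(): the state, without advancing time (a new reading comes with each control period).
- viewer.grab_frame(name): name is "scene" or "side" or "wrist"; returns the picture (480x640x3 uint8, blue, green, red); there is no depth.
- viewer.calibration(name): a dict with "camera_matrix" (3x3 intrinsics, pixels), "k1" (the pictures are not rectified: a ray, as slopes to the right and down, at radius r is drawn at 1 + k1 r^2 times it, then the intrinsics apply), "rvec" (rotation vector, rad) and "tvec" (3), from world to camera coordinates, as OpenCV has them. Camera axes: x right, y down, z forward; pixel columns grow to the right and rows downward; lengths in m; the calibration is good to about 2 mm. A picture is of the moment at which its call begins: read the wrist's pose just before it. calibration takes no time and is no camera call; for the wrist camera it gives the pose at the moment of the call.
- r.job_done(): hands the job in; it is judged then, once.
The state is a dict: "time": time; "qpos": joint angles; "qvel": joint speeds; "joint_torque": joint torques, N m; "tool_pos": TCP position; "tool_rot": TCP orientation; "ft_force": force on the tool from outside, world axes, zero at the start; "wrist_torque": the same for the moment, N m; "grip_width": finger opening in m; "grip_force": force on a finger pad.
Only numpy, scipy, OpenCV 4.12 (cv2) and the standard library are available. Lean on these libraries where they do the work, as an engineer would, in place of code of your own. Each camera call takes 0.05 s, during which the arm holds its last target. There are 200 camera calls.

## Working session

There is one attempt and no reset: what is moved stays moved. The work goes in short steps, Python scripts to look and compute and a tool call to move; the robot and the scene stay as the last step left them, time stands still between calls to the robot, and variables do not carry over. Pictures are saved under pics/ and viewed, at most 10 in all, crops included, and the job is handed in when it is done.

Besides the shell and the picture viewer there is one more tool, called after "Emit:" by a JSON object that holds its "api" and its "payload", one argument or row to a line. step_arm: Moves the arm, as the interface text tells. Its arguments: {"type":"object","properties":{"deltas":{"type":"array","items":{"type":"array"}},"gripper":{"type":"number"},"grip_force":{"type":"number"}},"required":["deltas"]}

```bash
mkdir -p pics; python3 - <<'E'
from bench import r, viewer
import cv2
for n in("scene","side"):
    cv2.imwrite(f"pics/{n}0.png",viewer.grab_frame(n)); c=viewer.calibration(n); print(n,c)
s=r.get_state(); print(s)
E
```

```text
scene {'camera_matrix': array([[599.47926863,   0.        , 319.01273316],
       [  0.        , 599.47926863, 237.52902555],
       [  0.        ,   0.        ,   1.        ]]), 'k1': -0.025980162366536934, 'rvec': array([ 0.76550702,  2.41626293, -1.32338715]), 'tvec': array([ 0.47339008, -0.13770576,  1.70081253])}
side {'camera_matrix': array([[552.7176467 ,   0.        , 324.65102309],
       [  0.        , 552.7176467 , 241.5273666 ],
       [  0.        ,   0.        ,   1.        ]]), 'k1': -0.17208151700249225, 'rvec': array([ 2.3287578 , -0.07395309,  0.0316313 ]), 'tvec': array([-0.60304474,  0.10076647,  1.1482667 ])}
{'time': 0.1, 'qpos': array([ 1.03257326e-05,  1.26357199e-01, -4.04937287e-02,  1.40541246e+00,
        1.73209941e-06,  1.57078952e+00]), 'qvel': array([ 0.00142343, -0.00090634,  0.00137709,  0.00086296,  0.00073933,
        0.00067094]), 'joint_torque': array([-1.61755201e-03, -4.36907172e+01,  3.53606522e+01,  1.36335523e-02,
       -5.14612566e-05,  1.73892335e-06]), 'tool_pos': array([5.24634577e-01, 5.92907171e-06, 2.30592745e-01]), 'tool_rot': array([-5.19295441e-04,  7.07100533e-01,  7.07112649e-01, -5.18072485e-04]), 'ft_force': array([-0.25818056, -0.78671357,  0.30017972]), 'wrist_torque': array([ 0.00438616, -0.02198215, -0.04726229]), 'grip_force': 0.0, 'grip_width': 0.08547441230664905}
```

View pics/scene0.png

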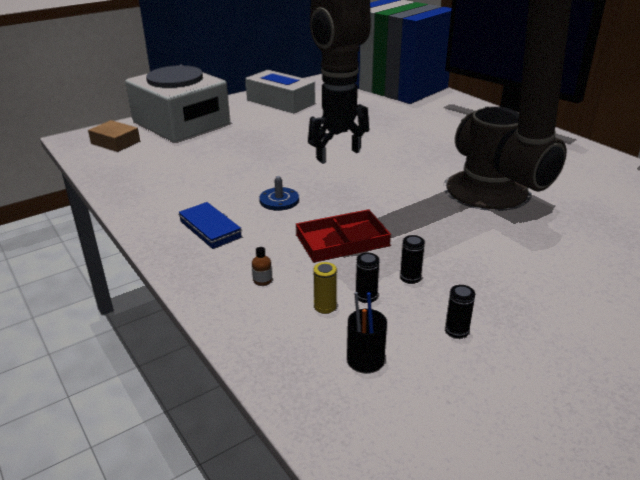

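View pics/side0.png

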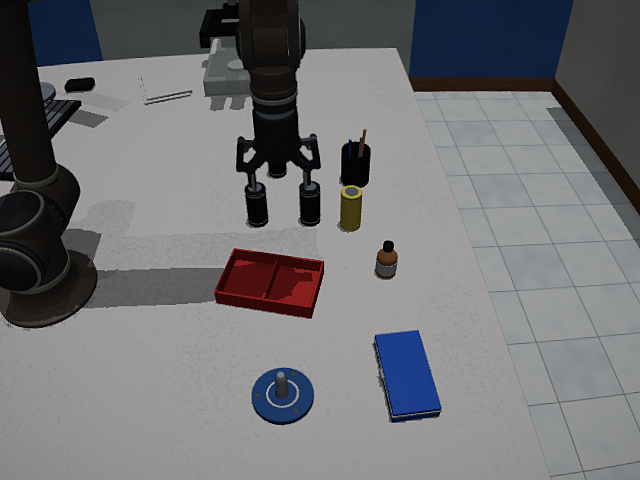

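Scene view: the black sleeves are at about (368,277), (412,259) and (460,310). The yellow look-alike is at (325,288) and the pen cup with pens at (366,340); neither is a sleeve. The gauge is at (279,195) and the tray at (343,235). I'll confirm these in an enlarged crop.

```bash
cat > h.py <<'E'
import numpy as np, cv2
from bench import r, viewer
def cal(n):
    c=viewer.calibration(n); R=cv2.Rodrigues(c['rvec'])[0]
    return c['camera_matrix'],np.array([c['k1'],0,0,0,0.]),R,np.array(c['tvec'])
def hit(n,uv,z,C=None):
    K,d,R,t=C or cal(n)
    p=cv2.undistortPoints(np.array([[uv]],float),K,d)[0,0]
    o=-R.T@t; v=R.T@np.array([p[0],p[1],1]); return o+v*(z-o[2])/v[2]
def proj(n,P,C=None):
    K,d,R,t=C or cal(n)
    return cv2.projectPoints(np.array(P,float).reshape(-1,1,3),cv2.Rodrigues(R)[0],t,K,d)[0].reshape(-1,2)
E
python3 - <<'E'
import cv2
a=cv2.imread("pics/scene0.png")[175:375,245:495]; b=cv2.imread("pics/side0.png")[150:430,200:450]
cv2.imwrite("pics/c1.png",cv2.resize(a,(750,600),interpolation=cv2.INTER_CUBIC))
cv2.imwrite("pics/c2.png",cv2.resize(b,(500,560),interpolation=cv2.INTER_CUBIC))
E
```

```text
(no output)
```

View pics/c1.png

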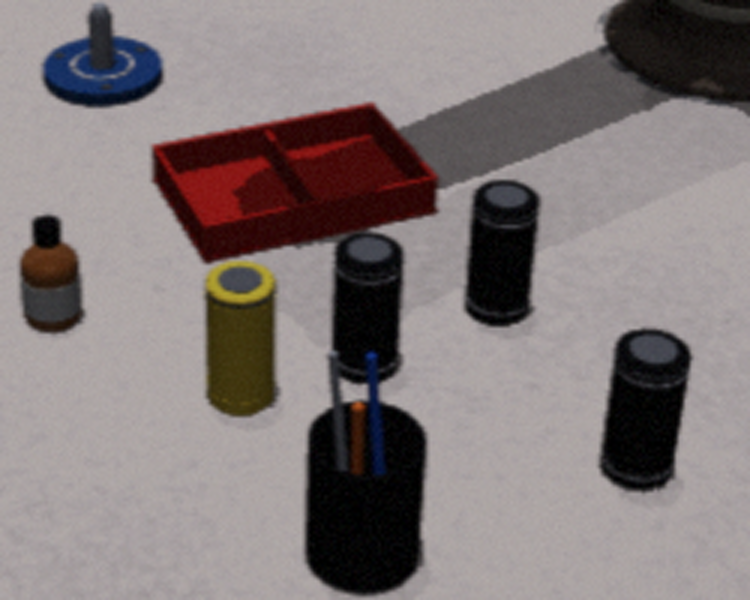

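View pics/c2.png

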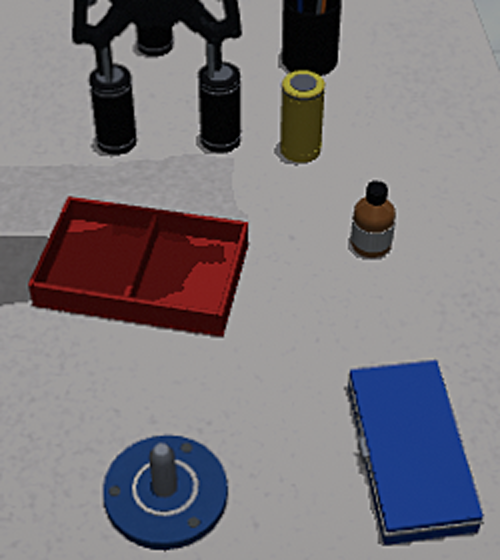

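```bash
python3 - <<'E'
from h import *
np.set_printoptions(precision=4,suppress=True)
S=lambda u,v:(245+u/3,175+v/3); D=lambda u,v:(200+u/2,150+v/2)
for k,p in dict(P1=(368,249),P2=(505,196),P3=(653,349),Y=(240,279)).items(): print(k,hit("scene",S(*p),.1))
for k,p in dict(P2=(110,75),P1=(219,76),Y=(303,83)).items(): print('side',k,hit("side",D(*p),.1))
print('pin',hit("scene",S(98,10),.072),hit("side",D(162,448),.072))
print('base',hit("scene",S(102,66),.014),hit("side",D(165,487),.014))
for p in [(154,147),(373,104),(436,180),(207,252)]: print('tray sc',hit("scene",S(*p),.035))
for p in [(67,198),(248,223),(222,322),(31,290)]: print('tray sd',hit("side",D(*p),.035))
print('cup',hit("scene",S(366,435),.095),'bottle',hit("scene",S(47,222),.085), hit("side",D(377,187),.085))
E
```

```text
P1 [0.5823 0.1843 0.1   ]
P2 [0.4599 0.1894 0.1   ]
P3 [0.5049 0.3773 0.1   ]
Y [0.6747 0.1619 0.1   ]
side P2 [0.4593 0.1887 0.1   ]
side P1 [0.5816 0.1786 0.1   ]
side Y [0.6742 0.1601 0.1   ]
pin [ 0.5165 -0.2801  0.072 ] [ 0.5129 -0.2852  0.072 ]
base [ 0.5148 -0.2809  0.014 ] [ 0.512 -0.288  0.014]
tray sc [ 0.572  -0.1052  0.035 ]
tray sc [ 0.3811 -0.0551  0.035 ]
tray sc [0.4165 0.0684 0.035 ]
tray sc [0.6223 0.0451 0.035 ]
tray sd [0.4111 0.0601 0.035 ]
tray sd [0.6036 0.0103 0.035 ]
tray sd [ 0.5702 -0.1215  0.035 ]
tray sd [ 0.382  -0.0696  0.035 ]
cup [0.7023 0.3319 0.095 ] bottle [0.7352 0.0063 0.085 ] [0.7353 0.0043 0.085 ]
```

Emit:
{"api": "step_arm", "payload": {
  "deltas": [
    [[-4,-0.1,0],[0,0,0]],
    [[-4,-0.1,0],[0,0,0]],
    [[-4,-0.1,0],[0,0,0]],
    [[-4,-0.1,0],[0,0,0]],
    [[-4,-0.1,0],[0,0,0]],
    [[-4,-0.1,0],[0,0,0]],
    [[-2,-0.1,0],[0,0,0]],
    [[0,0,0],[0,0,0]]
  ],
  "gripper": 0,
  "grip_force": 30
}}

```text
time: 0.9
tool_pos: [0.5174, -0.2625, 0.2303]
tool_rot: [-0.001, 0.708, 0.706, -0.0]
ft_force: [-0.6, -0.2, -0.8]
grip_width: 0.0856
grip_force: 0.0
```

```bash
python3 - <<'E'
from h import *
C=cal("wrist"); print(r.get_state()['tool_pos'],r.get_state()['tool_rot'])
np.save("w1.npy",np.array(C,dtype=object),allow_pickle=True)
cv2.imwrite("pics/w1.png",viewer.grab_frame("wrist"))
print(proj("wrist",[(.5147,-.283,.074),(.5147,-.283,.014),(.5147,-.283,0)],C), -C[2].T@C[3])
E
```

```text
[ 0.51740627 -0.26246095  0.23025891] [-5.78743399e-04  7.08392860e-01  7.05817993e-01 -4.26028300e-04]
[[318.46098039 243.04384866]
 [318.72199494 223.28981974]
 [318.77189717 219.51558321]] [ 0.51648059 -0.1785398   0.37285039]
```

View pics/w1.png

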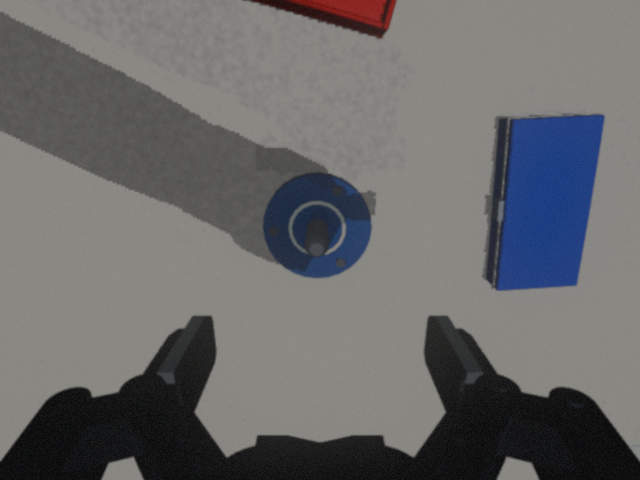

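Wrist view: pin tip at about (316.5,245), white ring centre (317,228.5), tray corner (383,36), slide box to the right at (545,200).

```bash
python3 - <<'E'
from h import *
np.set_printoptions(precision=4,suppress=True)
C=tuple(np.load("w1.npy",allow_pickle=True)); im=cv2.imread("pics/w1.png").astype(int)
for uv,z in [((316.5,246),.074),((317,228.5),.014)]: print(uv,hit("wrist",uv,z,C))
m=((im[...,0]-im[...,2])>25).astype(np.uint8); m[:,420:]=0; m[300:]=0
c=max(cv2.findContours(m,0,1)[0],key=cv2.contourArea); e=cv2.fitEllipse(cv2.convexHull(c)); print(e,hit("wrist",e[0],.012,C))
# white ring
w=im.min(2); R=w[190:270,275:360]; ys,xs=np.where((R>95)); 
print(len(xs)); 
p=np.c_[xs+275,ys+190].astype(np.float32); e=cv2.fitEllipse(p); print(e,hit("wrist",e[0],.014,C))
# same for scene & side base
for n in("scene","side"):
    a=cv2.imread(f"pics/{n}0.png").astype(int); m=((a[...,0]-a[...,2])>30).astype(np.uint8)
    x,y=(279,197) if n=="scene" else (282,395); k=np.zeros_like(m); k[y-35:y+35,x-40:x+40]=1; m*=k
    c=max(cv2.findContours(m,0,1)[0],key=cv2.contourArea); e=cv2.fitEllipse(cv2.convexHull(c)); print(n,e,hit(n,e[0],.009,cal(n)))
E
```

```text
(316.5, 246) [ 0.513  -0.2857  0.074 ]
(317, 228.5) [ 0.5129 -0.2885  0.014 ]
((317.02349853515625, 225.78509521484375), (102.8165054321289, 106.51766204833984), 95.0498275756836) [ 0.513  -0.2862  0.012 ]
358
((313.1132507324219, 301.71990966796875), (83.2588119506836, 194.59747314453125), 3.7771129608154297) [ 0.5083 -0.3711  0.014 ]
scene ((278.7190246582031, 196.88673400878906), (20.274059295654297, 39.11671447753906), 87.88990783691406) [ 0.5105 -0.2898  0.009 ]
side ((282.1822509765625, 394.46832275390625), (54.15645980834961, 62.3895263671875), 82.19987487792969) [ 0.5112 -0.2869  0.009 ]
```

Emit:
{"api": "step_arm", "payload": {
  "deltas": [
    [[4.8,0,0],[0,0,0]],
    [[4.8,0,0],[0,0,0]],
    [[4.8,0,0],[0,0,0]],
    [[4.8,0,0],[0,0,0]],
    [[4.8,0,0],[0,0,0]],
    [[0,0,0],[0,0,0]]
  ]
}}

```text
time: 1.55
tool_pos: [0.5171, -0.0139, 0.2315]
tool_rot: [-0.001, 0.704, 0.71, 0.001]
ft_force: [-0.2, -0.7, -0.9]
grip_width: 0.0851
grip_force: 0.0
```

```bash
python3 - <<'E'
from h import *
C=cal("wrist"); print(r.get_state()['tool_pos'],r.get_state()['tool_rot'])
np.save("w2.npy",np.array(C,dtype=object),allow_pickle=True)
cv2.imwrite("pics/w2.png",viewer.grab_frame("wrist"))
print(proj("wrist",[(.582,.182,.1),(.46,.189,.1),(.492,-.028,.035)],C))
E
```

```text
[ 0.51712874 -0.01388472  0.23147634] [-6.85482227e-04  7.04164879e-01  7.10035872e-01  6.43822720e-04]
[[429.09651458 -71.99617754]
 [231.80037398 -87.41851905]
 [294.48831935 222.7194501 ]]
```

View pics/w2.png

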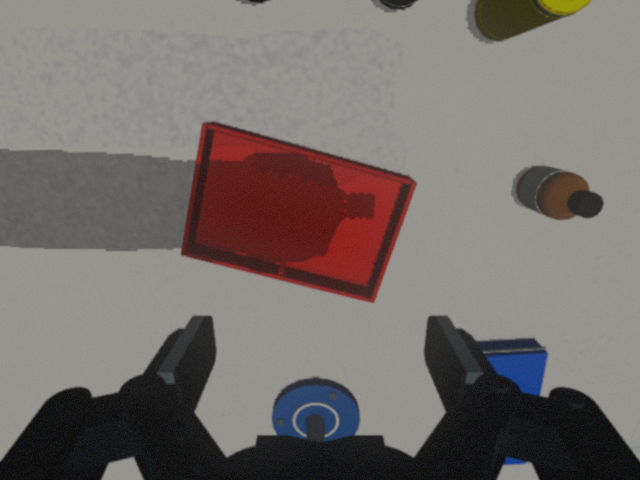

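Tray corners at (208,123), (415,180), (374,301) and (182,254). Sleeves P2 and P1 are just at the top edge.

```bash
python3 - <<'E'
from h import *
np.set_printoptions(precision=4,suppress=True)
C=tuple(np.load("w2.npy",allow_pickle=True))
q=np.array([hit("wrist",p,.035,C)[:2] for p in [(208,123),(415,180),(374,301),(182,254)]]); print(q)
c=q.mean(0);ux=(q[1]-q[0]+q[2]-q[3]);ux/=np.linalg.norm(ux); print(c,ux,np.degrees(np.arctan2(ux[1],ux[0])),c+.049*ux,c-.049*ux,np.linalg.norm(np.diff(q,axis=0),axis=1))
print(hit("wrist",(316,417),.074,C))
E
```

```text
[[ 0.4175  0.0621]
 [ 0.6027  0.0136]
 [ 0.572  -0.1103]
 [ 0.3812 -0.0607]]
[ 0.4933 -0.0238] [ 0.9675 -0.2527] -14.637012203162351 [ 0.5407 -0.0362] [ 0.4459 -0.0114] [0.1915 0.1277 0.1971]
[ 0.5137 -0.224   0.074 ]
```

Emit:
{"api": "step_arm", "payload": {
  "deltas": [
    [[4,0,0],[0,0,0]],
    [[4,0,0],[0,0,0]],
    [[3.5,0,0],[0,0,0]],
    [[0,0,0],[0,0,0]],
    [[0,0,0],[0,0,0]]
  ]
}}

```text
time: 2.1
tool_pos: [0.5177, 0.0952, 0.2311]
tool_rot: [0.0, 0.707, 0.708, -0.0]
ft_force: [-0.5, -0.7, 0.4]
grip_width: 0.0854
grip_force: 0.0
```

```bash
python3 - <<'E'
from h import *
C=cal("wrist"); print(r.get_state()['tool_pos'],r.get_state()['tool_rot'])
np.save("w3.npy",np.array(C,dtype=object),allow_pickle=True)
cv2.imwrite("pics/w3.png",viewer.grab_frame("wrist"))
print(proj("wrist",[(.582,.182,.1),(.46,.189,.1),(.5049,.3773,.1)],C))
E
```

```text
[0.5177076  0.09523242 0.23114849] [ 3.35397795e-05  7.06637763e-01  7.07575416e-01 -3.18425185e-04]
[[ 414.10208499  109.69625525]
 [ 238.47200784   98.69124883]
 [ 300.40322779 -245.16370777]]
```

View pics/w3.png

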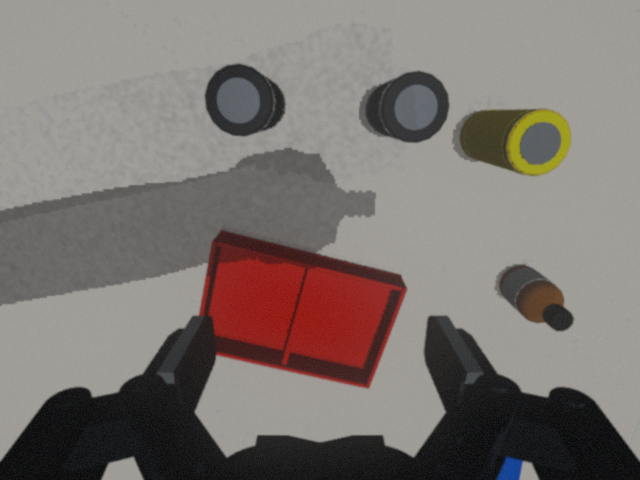

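P2's cap is at (238,100), P1's at (415,107) and yellow at (540,143). All agree with my estimates to within 2 mm. Next I grasp P1.

Emit:
{"api": "step_arm", "payload": {
  "deltas": [
    [[3,2.2,0],[0,0,0]],
    [[3,2.2,0],[0,0,0]],
    [[2.9,2.1,0],[0,0,0]],
    [[0,0,0],[0,0,0]],
    [[0,0,3],[0,0,0]],
    [[0,0,3],[0,0,0]],
    [[0,0,1],[0,0,0]],
    [[0,0,0],[0,0,0]]
  ]
}}

```text
time: 2.95
tool_pos: [0.5819, 0.1823, 0.16]
tool_rot: [-0.001, 0.708, 0.706, -0.002]
ft_force: [-0.9, -0.1, -0.3]
grip_width: 0.0852
grip_force: 0.0
```

```bash
python3 - <<'E'
from h import *
s=r.get_state(); print(s['tool_pos'],s['tool_rot'],s['qpos'],s['ft_force'])
E
```

```text
[0.5819272  0.18225518 0.15995471] [-7.03781232e-04  7.07733665e-01  7.06477260e-01 -1.56389537e-03] [ 3.03611945e-01  2.97109735e-01  1.74778879e-02  1.29458862e+00
 -1.98921866e-04  1.87618544e+00] [-0.93002335 -0.13662948 -0.34629062]
```

Emit:
{"api": "step_arm", "payload": {
  "deltas": [
    [[0.15,0,3],[0,0,0]],
    [[0,0,3],[0,0,0]],
    [[0,0,3],[0,0,0]],
    [[0,0,2],[0,0,0]],
    [[0,0,0.5],[0,0,0]],
    [[0,0,0],[0,0,0]]
  ]
}}

```text
time: 3.55
tool_pos: [0.5834, 0.1852, 0.0472]
tool_rot: [0.0, 0.707, 0.707, 0.0]
ft_force: [-0.0, -0.5, -0.1]
grip_width: 0.0853
grip_force: 0.0
```

Emit:
{"api": "step_arm", "payload": {
  "deltas": [
    [[0,0,0],[0,0,0]],
    [[0,0,0],[0,0,0]],
    [[0,0,0],[0,0,0]],
    [[0,0,0],[0,0,0]],
    [[0,0,0],[0,0,0]],
    [[0,0,0],[0,0,0]],
    [[0,0,0],[0,0,0]],
    [[0,0,0],[0,0,0]]
  ],
  "gripper": 255,
  "grip_force": 40
}}

```text
time: 4.35
tool_pos: [0.584, 0.1858, 0.0481]
tool_rot: [0.001, 0.707, 0.707, 0.001]
ft_force: [-0.7, 0.4, 7.0]
grip_width: 0.0477
grip_force: 40.5
```

Emit:
{"api": "step_arm", "payload": {
  "deltas": [
    [[0,0,-2],[0,0,0]],
    [[0,0,-4],[0,0,0]],
    [[0,0,-4],[0,0,0]],
    [[0,0,-2],[0,0,0]],
    [[-3,-0.4,0],[0,0,0]],
    [[-4,-0.6,0],[0,0,0]],
    [[-4,-0.6,0],[0,0,0]],
    [[-4,-0.6,0],[0,0,0]]
  ]
}}

```text
time: 5.15
tool_pos: [0.5604, 0.0343, 0.1663]
tool_rot: [-0.0, 0.707, 0.707, -0.0]
ft_force: [1.0, -0.5, -1.8]
grip_width: 0.048
grip_force: 42.1
```

Emit:
{"api": "step_arm", "payload": {
  "deltas": [
    [[-4,-0.6,0],[0,0,0]],
    [[-4,-0.6,0],[0,0,0]],
    [[-4,-0.6,0],[0,0,0]],
    [[-4,-0.6,0],[0,0,0]],
    [[-4,-0.6,0],[0,0,0]],
    [[-4,-0.6,0],[0,0,0]],
    [[-4,-0.6,0],[0,0,0]],
    [[-2,-0.4,0],[0,0,0]]
  ]
}}

```text
time: 5.95
tool_pos: [0.5141, -0.2673, 0.1662]
tool_rot: [0.0, 0.708, 0.706, -0.0]
ft_force: [-0.3, 0.1, -2.8]
grip_width: 0.0481
grip_force: 42.1
```

Emit:
{"api": "step_arm", "payload": {
  "deltas": [
    [[0,0,0],[0,0,0]],
    [[0,0,0],[0,0,0]],
    [[0,0,0],[0,0,0]]
  ]
}}

```text
time: 6.25
tool_pos: [0.515, -0.2636, 0.1663]
tool_rot: [-0.0, 0.707, 0.707, 0.0]
ft_force: [-0.6, -0.3, -1.8]
grip_width: 0.0479
grip_force: 42.0
```

```bash
python3 - <<'E'
from h import *
s=r.get_state(); print(s['tool_pos'],s['tool_rot'],s['ft_force'],s['grip_force'])
C=cal("wrist"); np.save("w4.npy",np.array(C,dtype=object),allow_pickle=True)
w=viewer.grab_frame("wrist"); C2=cal("side"); d=viewer.grab_frame("side")
cv2.imwrite("pics/w4.png",w); cv2.imwrite("pics/s4.png",d)
x=cv2.resize(d[270:420,200:360],(640,600),interpolation=cv2.INTER_CUBIC); cv2.imwrite("pics/s4c.png",x)
cv2.imwrite("pics/m4.png",np.hstack([cv2.resize(w[130:430,200:440],(400,500)),cv2.resize(d[220:420,200:360],(400,500))]))
E
```

```text
[ 0.51504998 -0.26362511  0.16629282] [-2.29218664e-04  7.06798285e-01  7.07415097e-01  1.14239612e-04] [-0.61296946 -0.34927122 -1.75186455] 42.04632807523012
```

View pics/m4.png

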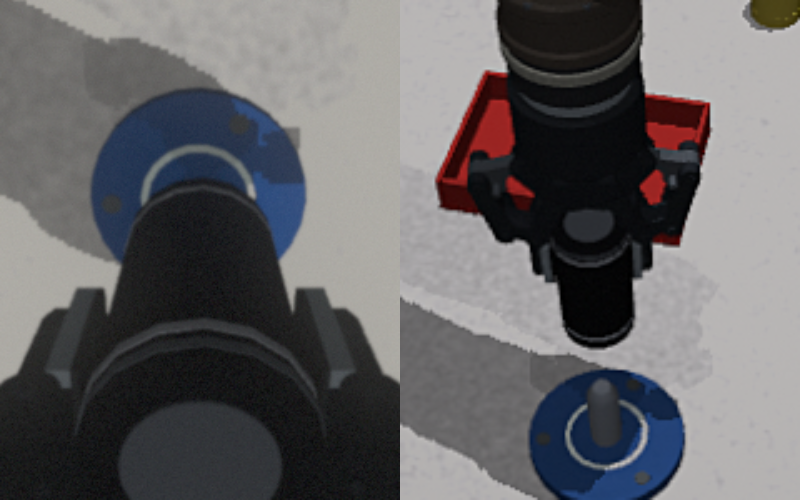

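Wrist crop: the held sleeve is upright with its cap centre at about wrist (320,409). Side crop: the cap is at about side (275.6,308.8) and the pin tip at (280.4,373).

```bash
python3 - <<'E'
from h import *
C=tuple(np.load("w4.npy",allow_pickle=True))
s=r.get_state()['tool_pos']; print(s)
print(hit("wrist",(320,409),.2182,C)-s, hit("side",(275.6,308.8),.2182)-s)
E
```

```text
[ 0.51524322 -0.26341106  0.16638552]
[-0.00150159 -0.00215474  0.05181448] [-0.00187488 -0.00081659  0.05181448]
```

Emit:
{"api": "step_arm", "payload": {
  "deltas": [
    [[-1.1,0,0],[0,0,0]],
    [[-1,-0.05,0],[0,0,0]],
    [[0,0,0],[0,0,0]],
    [[0,0,2],[0,0,0]],
    [[0,0,2],[0,0,0]],
    [[0,0,0.5],[0,0,0]],
    [[0,0,0.5],[0,0,0]],
    [[0,0,0],[0,0,0]]
  ]
}}

```text
time: 7.15
tool_pos: [0.5144, -0.2855, 0.1163]
tool_rot: [-0.0, 0.707, 0.707, -0.0]
ft_force: [0.2, -0.3, -2.4]
grip_width: 0.0483
grip_force: 42.0
```

Emit:
{"api": "step_arm", "payload": {
  "deltas": [
    [[0,0,0.5],[0,0,0]],
    [[0,0,0.5],[0,0,0]],
    [[0,0,0.5],[0,0,0]],
    [[0,0,0],[0,0,0]]
  ]
}}

```text
time: 7.55
tool_pos: [0.5141, -0.2853, 0.1005]
tool_rot: [-0.001, 0.707, 0.707, -0.0]
ft_force: [0.2, -0.1, -1.2]
grip_width: 0.0482
grip_force: 42.0
```

Emit:
{"api": "step_arm", "payload": {
  "deltas": [
    [[0,0,0.5],[0,0,0]],
    [[0,0,0.5],[0,0,0]],
    [[0,0,0.3],[0,0,0]],
    [[0,0,0],[0,0,0]]
  ]
}}

```text
time: 7.95
tool_pos: [0.5142, -0.2853, 0.0876]
tool_rot: [-0.0, 0.707, 0.707, -0.0]
ft_force: [-0.2, -0.1, -2.6]
grip_width: 0.0483
grip_force: 42.1
```

Emit:
{"api": "step_arm", "payload": {
  "deltas": [
    [[0,0,0.2],[0,0,0]],
    [[0,0,0.2],[0,0,0]],
    [[0,0,0],[0,0,0]],
    [[0,0,0],[0,0,0]]
  ]
}}

```text
time: 8.35
tool_pos: [0.5145, -0.2855, 0.0843]
tool_rot: [-0.0, 0.707, 0.707, 0.0]
ft_force: [0.0, 0.1, -2.2]
grip_width: 0.0481
grip_force: 42.1
```

Emit:
{"api": "step_arm", "payload": {
  "deltas": [
    [[0,0,0.2],[0,0,0]],
    [[0,0,0],[0,0,0]],
    [[0,0,0],[0,0,0]]
  ]
}}

```text
time: 8.65
tool_pos: [0.5144, -0.2855, 0.0822]
tool_rot: [-0.0, 0.707, 0.707, -0.0]
ft_force: [-0.4, -1.0, -1.7]
grip_width: 0.0481
grip_force: 42.1
```

Emit:
{"api": "step_arm", "payload": {
  "deltas": [
    [[0,0,0.1],[0,0,0]],
    [[0,0,0],[0,0,0]],
    [[0,0,0],[0,0,0]]
  ]
}}

```text
time: 8.95
tool_pos: [0.5145, -0.2855, 0.0813]
tool_rot: [-0.0, 0.707, 0.707, -0.0]
ft_force: [-0.5, -0.5, -2.0]
grip_width: 0.0479
grip_force: 42.1
```

Emit:
{"api": "step_arm", "payload": {
  "deltas": [
    [[0,0,0.1],[0,0,0]],
    [[0,0,0],[0,0,0]],
    [[0,0,0],[0,0,0]]
  ]
}}

```text
time: 9.25
tool_pos: [0.5145, -0.2855, 0.0803]
tool_rot: [-0.0, 0.707, 0.707, -0.0]
ft_force: [-0.6, -0.3, -2.6]
grip_width: 0.0479
grip_force: 42.1
```

Emit:
{"api": "step_arm", "payload": {
  "deltas": [
    [[0,0,0.1],[0,0,0]],
    [[0,0,0],[0,0,0]],
    [[0,0,0],[0,0,0]]
  ]
}}

```text
time: 9.55
tool_pos: [0.5145, -0.2855, 0.0793]
tool_rot: [-0.0, 0.707, 0.707, -0.0]
ft_force: [-0.2, -0.5, -1.3]
grip_width: 0.0481
grip_force: 42.1
```

Emit:
{"api": "step_arm", "payload": {
  "deltas": [
    [[0,0,0.1],[0,0,0]],
    [[0,0,0],[0,0,0]],
    [[0,0,0],[0,0,0]]
  ]
}}

```text
time: 9.85
tool_pos: [0.5145, -0.2855, 0.0783]
tool_rot: [-0.0, 0.707, 0.707, -0.0]
ft_force: [1.0, -0.7, -1.7]
grip_width: 0.048
grip_force: 42.1
```

Emit:
{"api": "step_arm", "payload": {
  "deltas": [
    [[0,0,0.2],[0,0,0]],
    [[0,0,0.2],[0,0,0]],
    [[0,0,0],[0,0,0]]
  ]
}}

```text
time: 10.15
tool_pos: [0.5142, -0.2854, 0.0738]
tool_rot: [-0.0, 0.707, 0.707, -0.0]
ft_force: [0.4, 0.2, -1.4]
grip_width: 0.048
grip_force: 42.1
```

Emit:
{"api": "step_arm", "payload": {
  "deltas": [
    [[0,0,0.2],[0,0,0]],
    [[0,0,0.2],[0,0,0]],
    [[0,0,0.2],[0,0,0]],
    [[0,0,0],[0,0,0]]
  ]
}}

```text
time: 10.55
tool_pos: [0.5143, -0.2854, 0.0679]
tool_rot: [-0.0, 0.707, 0.707, -0.0]
ft_force: [0.0, 0.4, -1.2]
grip_width: 0.0477
grip_force: 42.1
```

Emit:
{"api": "step_arm", "payload": {
  "deltas": [
    [[0,0,0.2],[0,0,0]],
    [[0,0,0.1],[0,0,0]],
    [[0,0,0],[0,0,0]]
  ]
}}

```text
time: 10.85
tool_pos: [0.5144, -0.2855, 0.0651]
tool_rot: [-0.0, 0.707, 0.707, -0.0]
ft_force: [0.2, 0.1, -1.0]
grip_width: 0.0477
grip_force: 42.1
```

Emit:
{"api": "step_arm", "payload": {
  "deltas": [
    [[0,0,0.1],[0,0,0]],
    [[0,0,0.1],[0,0,0]],
    [[0,0,0],[0,0,0]]
  ]
}}

```text
time: 11.15
tool_pos: [0.5144, -0.2855, 0.0631]
tool_rot: [-0.0, 0.707, 0.707, -0.0]
ft_force: [-0.3, -0.1, -2.0]
grip_width: 0.0482
grip_force: 42.1
```

Emit:
{"api": "step_arm", "payload": {
  "deltas": [
    [[0,0,0.1],[0,0,0]],
    [[0,0,0],[0,0,0]],
    [[0,0,0],[0,0,0]]
  ]
}}

```text
time: 11.45
tool_pos: [0.5144, -0.2855, 0.0623]
tool_rot: [-0.0, 0.707, 0.707, -0.0]
ft_force: [0.1, -0.0, -2.0]
grip_width: 0.048
grip_force: 42.1
```

Emit:
{"api": "step_arm", "payload": {
  "deltas": [
    [[0,0,0.1],[0,0,0]],
    [[0,0,0],[0,0,0]],
    [[0,0,0],[0,0,0]]
  ]
}}

```text
time: 11.75
tool_pos: [0.5146, -0.2856, 0.062]
tool_rot: [0.0, 0.707, 0.707, 0.0]
ft_force: [-2.0, -0.1, 5.9]
grip_width: 0.0482
grip_force: 42.6
```

Contact came only at the fully home height (TCP 0.062 = 0.014 + 0.048), with no resistance on the way down, so P1 is the right sleeve. I release it and go for P2.

Emit:
{"api": "step_arm", "payload": {
  "deltas": [
    [[0,0,0],[0,0,0]],
    [[0,0,0],[0,0,0]],
    [[0,0,0],[0,0,0]],
    [[0,0,0],[0,0,0]],
    [[0,0,0],[0,0,0]],
    [[0,0,0],[0,0,0]]
  ],
  "gripper": 0
}}

```text
time: 12.35
tool_pos: [0.5145, -0.2855, 0.0612]
tool_rot: [-0.0, 0.707, 0.707, -0.0]
ft_force: [0.4, 0.5, 0.3]
grip_width: 0.0853
grip_force: 0.0
```

Emit:
{"api": "step_arm", "payload": {
  "deltas": [
    [[0,0,-1],[0,0,0]],
    [[0,0,-3],[0,0,0]],
    [[0,0,-4],[0,0,0]],
    [[0,0,-4],[0,0,0]],
    [[0,0,-4],[0,0,0]],
    [[0,0,0],[0,0,0]]
  ]
}}

```text
time: 12.95
tool_pos: [0.5165, -0.2866, 0.2285]
tool_rot: [0.005, 0.707, 0.707, 0.001]
ft_force: [1.2, -0.7, 0.6]
grip_width: 0.085
grip_force: 0.0
```

Emit:
{"api": "step_arm", "payload": {
  "deltas": [
    [[4,-0.5,0],[0,0,0]],
    [[4,-0.5,0],[0,0,0]],
    [[4,-0.5,0],[0,0,0]],
    [[4,-0.5,0],[0,0,0]],
    [[4,-0.5,0],[0,0,0]],
    [[4,-0.5,0],[0,0,0]],
    [[4,-0.5,0],[0,0,0]],
    [[0,0,0],[0,0,0]]
  ]
}}

```text
time: 13.75
tool_pos: [0.4786, -0.0019, 0.2217]
tool_rot: [-0.0, 0.705, 0.709, 0.001]
ft_force: [0.8, 0.6, -0.2]
grip_width: 0.0853
grip_force: 0.0
```

```bash
python3 - <<'E'
from h import *
d=viewer.grab_frame("side"); cv2.imwrite("pics/s5.png",d)
print(r.get_state()['tool_pos'])
E
```

```text
[ 0.47905321 -0.00359833  0.22163828]
```

Emit:
{"api": "step_arm", "payload": {
  "deltas": [
    [[4,-0.4,0],[0,0,0]],
    [[4,-0.4,0],[0,0,0]],
    [[4,-0.4,0],[0,0,0]],
    [[4,-0.4,0],[0,0,0]],
    [[3,-0.3,0],[0,0,0]],
    [[0,0,0],[0,0,0]],
    [[0,0,3],[0,0,0]],
    [[0,0,3],[0,0,0]]
  ]
}}

```text
time: 14.6
tool_pos: [0.4617, 0.1837, 0.1613]
tool_rot: [0.001, 0.707, 0.707, 0.001]
ft_force: [0.3, -0.5, -1.0]
grip_width: 0.0851
grip_force: 0.0
```

Emit:
{"api": "step_arm", "payload": {
  "deltas": [
    [[0,0,0],[0,0,0]],
    [[0,0,0],[0,0,0]]
  ]
}}

```text
time: 14.8
tool_pos: [0.4606, 0.1833, 0.1616]
tool_rot: [-0.0, 0.708, 0.707, -0.001]
ft_force: [0.4, -0.1, 0.9]
grip_width: 0.0853
grip_force: 0.0
```

Emit:
{"api": "step_arm", "payload": {
  "deltas": [
    [[0.4,0,3],[0,0,0]],
    [[0,0,3],[0,0,0]],
    [[0,0,3],[0,0,0]],
    [[0,0,2],[0,0,0]],
    [[0,0,0.5],[0,0,0]],
    [[0,0,0],[0,0,0]]
  ]
}}

```text
time: 15.4
tool_pos: [0.4613, 0.1883, 0.0473]
tool_rot: [0.0, 0.707, 0.707, 0.0]
ft_force: [0.2, -0.2, 0.8]
grip_width: 0.0856
grip_force: 0.0
```

Emit:
{"api": "step_arm", "payload": {
  "deltas": [
    [[0,0,0],[0,0,0]],
    [[0,0,0],[0,0,0]],
    [[0,0,0],[0,0,0]],
    [[0,0,0],[0,0,0]],
    [[0,0,0],[0,0,0]],
    [[0,0,0],[0,0,0]],
    [[0,0,0],[0,0,0]]
  ],
  "gripper": 255,
  "grip_force": 40
}}

```text
time: 16.1
tool_pos: [0.4613, 0.1888, 0.0477]
tool_rot: [0.001, 0.707, 0.707, 0.001]
ft_force: [-0.7, -0.6, 6.9]
grip_width: 0.0474
grip_force: 40.6
```

Emit:
{"api": "step_arm", "payload": {
  "deltas": [
    [[0,0,-2],[0,0,0]],
    [[0,0,-4],[0,0,0]],
    [[0,0,-2],[0,0,0]],
    [[0,0,0],[0,0,0]]
  ]
}}

```text
time: 16.5
tool_pos: [0.4622, 0.1892, 0.1292]
tool_rot: [0.001, 0.707, 0.707, 0.002]
ft_force: [1.3, 0.8, -3.5]
grip_width: 0.0475
grip_force: 42.7
```

Emit:
{"api": "step_arm", "payload": {
  "deltas": [
    [[-4,-0.4,0],[0,0,0]],
    [[-4,-0.4,0],[0,0,0]],
    [[-4,-0.4,0],[0,0,0]],
    [[-4,-0.4,0],[0,0,0]],
    [[-4,-0.2,0],[0,0,0]],
    [[0,0,0],[0,0,0]],
    [[0,0,0],[0,0,0]]
  ]
}}

```text
time: 17.2
tool_pos: [0.4416, -0.0123, 0.1249]
tool_rot: [-0.001, 0.708, 0.706, -0.001]
ft_force: [-0.1, 0.7, -2.7]
grip_width: 0.0476
grip_force: 42.5
```

```bash
python3 - <<'E'
from h import *
print(r.get_state()['tool_pos'])
E
```

```text
[ 0.44158772 -0.01227764  0.12487826]
```

Emit:
{"api": "step_arm", "payload": {
  "deltas": [
    [[0,0,2],[0,0,0]],
    [[0,0,2],[0,0,0]],
    [[0,0,2],[0,0,0]],
    [[0,0,0.6],[0,0,0]],
    [[0,0,0.2],[0,0,0]],
    [[0,0,0],[0,0,0]],
    [[0,0,0],[0,0,0]]
  ]
}}

```text
time: 17.9
tool_pos: [0.4432, -0.0112, 0.0591]
tool_rot: [0.0, 0.707, 0.707, 0.0]
ft_force: [0.8, 0.1, -2.7]
grip_width: 0.0474
grip_force: 42.4
```

Emit:
{"api": "step_arm", "payload": {
  "deltas": [
    [[0,0,0.2],[0,0,0]],
    [[0,0,0],[0,0,0]],
    [[0,0,0],[0,0,0]]
  ]
}}

```text
time: 18.2
tool_pos: [0.4426, -0.0116, 0.0565]
tool_rot: [0.0, 0.707, 0.707, 0.0]
ft_force: [0.4, 0.0, -2.7]
grip_width: 0.0473
grip_force: 42.4
```

Emit:
{"api": "step_arm", "payload": {
  "deltas": [
    [[0,0,0.1],[0,0,0]],
    [[0,0,0],[0,0,0]],
    [[0,0,0],[0,0,0]]
  ]
}}

```text
time: 18.5
tool_pos: [0.4424, -0.0115, 0.0553]
tool_rot: [-0.0, 0.707, 0.707, -0.0]
ft_force: [0.7, 0.5, -2.7]
grip_width: 0.0472
grip_force: 42.4
```

Emit:
{"api": "step_arm", "payload": {
  "deltas": [
    [[0,0,0.1],[0,0,0]],
    [[0,0,0],[0,0,0]],
    [[0,0,0],[0,0,0]]
  ]
}}

```text
time: 18.8
tool_pos: [0.4424, -0.0115, 0.0542]
tool_rot: [-0.0, 0.707, 0.707, -0.0]
ft_force: [-0.5, -0.4, -3.2]
grip_width: 0.0475
grip_force: 42.4
```

Emit:
{"api": "step_arm", "payload": {
  "deltas": [
    [[0,0,0.1],[0,0,0]],
    [[0,0,0],[0,0,0]],
    [[0,0,0],[0,0,0]]
  ]
}}

```text
time: 19.1
tool_pos: [0.4425, -0.0115, 0.0533]
tool_rot: [-0.0, 0.707, 0.707, -0.0]
ft_force: [-0.7, -0.3, -2.6]
grip_width: 0.0471
grip_force: 42.4
```

Emit:
{"api": "step_arm", "payload": {
  "deltas": [
    [[0,0,0.1],[0,0,0]],
    [[0,0,0],[0,0,0]],
    [[0,0,0],[0,0,0]]
  ]
}}

```text
time: 19.4
tool_pos: [0.4426, -0.0115, 0.0528]
tool_rot: [0.0, 0.707, 0.707, 0.0]
ft_force: [-2.6, 0.6, 4.9]
grip_width: 0.0474
grip_force: 43.1
```

Emit:
{"api": "step_arm", "payload": {
  "deltas": [
    [[0,0,0],[0,0,0]],
    [[0,0,0],[0,0,0]],
    [[0,0,0],[0,0,0]],
    [[0,0,0],[0,0,0]],
    [[0,0,0],[0,0,0]],
    [[0,0,0],[0,0,0]]
  ],
  "gripper": 0
}}

```text
time: 20.0
tool_pos: [0.4425, -0.0115, 0.0523]
tool_rot: [-0.0, 0.707, 0.707, 0.0]
ft_force: [0.2, -0.6, -0.6]
grip_width: 0.0854
grip_force: 0.0
```

Emit:
{"api": "step_arm", "payload": {
  "deltas": [
    [[0,0,-1],[0,0,0]],
    [[0,0,-3],[0,0,0]],
    [[0,0,-4],[0,0,0]],
    [[0,0,-4],[0,0,0]],
    [[0,0,-4],[0,0,0]],
    [[0,0,0],[0,0,0]]
  ]
}}

```text
time: 20.6
tool_pos: [0.445, -0.0116, 0.2185]
tool_rot: [0.003, 0.707, 0.707, 0.003]
ft_force: [0.9, -0.4, 0.9]
grip_width: 0.0852
grip_force: 0.0
```

Emit:
{"api": "step_arm", "payload": {
  "deltas": [
    [[4,0.6,0],[0,0,0]],
    [[4,0.6,0],[0,0,0]],
    [[4,0.6,0],[0,0,0]],
    [[4,0.6,0],[0,0,0]],
    [[4,0.6,0],[0,0,0]],
    [[4,0.6,0],[0,0,0]],
    [[4,0.6,0],[0,0,0]],
    [[0,0,0],[0,0,0]]
  ]
}}

```text
time: 21.4
tool_pos: [0.4846, 0.2725, 0.2114]
tool_rot: [-0.001, 0.706, 0.709, 0.0]
ft_force: [0.6, -0.0, -0.1]
grip_width: 0.0853
grip_force: 0.0
```

```bash
python3 - <<'E'
from h import *
s=r.get_state(); C=cal("wrist"); w=viewer.grab_frame("wrist"); cv2.imwrite("pics/w6.png",w)
print(s['tool_pos'],s['tool_rot'],proj("wrist",[(.505,.377,.1)],C))
m=(w.max(2)<60).astype(np.uint8); m[300:]=0
for c in cv2.findContours(m,0,1)[0]:
    if cv2.contourArea(c)>800: print(cv2.boundingRect(c),cv2.contourArea(c))
E
```

```text
[0.48464185 0.2725126  0.21140584] [-5.16913194e-04  7.05538321e-01  7.08671579e-01  5.40754429e-05] [[354.95492905  79.88886429]]
(519, 102, 121, 102) 9909.5
(319, 42, 73, 79) 4437.5
```

P3's bounding box (319–392, 42–121) centres on the predicted (355,80). I continue to it.

Emit:
{"api": "step_arm", "payload": {
  "deltas": [
    [[4,0.7,0],[0,0,0]],
    [[4,0.7,0],[0,0,0]],
    [[2.7,0.6,0],[0,0,0]],
    [[0,0,0],[0,0,0]],
    [[0,0,3],[0,0,0]],
    [[0,0,2],[0,0,0]],
    [[0,0,0],[0,0,0]],
    [[0,0,0],[0,0,0]]
  ]
}}

```text
time: 22.25
tool_pos: [0.5044, 0.3742, 0.1629]
tool_rot: [0.0, 0.708, 0.707, -0.0]
ft_force: [-0.1, 0.3, -0.1]
grip_width: 0.0854
grip_force: 0.0
```

Emit:
{"api": "step_arm", "payload": {
  "deltas": [
    [[0.2,0,3],[0,0,0]],
    [[0,0,3],[0,0,0]],
    [[0,0,3],[0,0,0]],
    [[0,0,2],[0,0,0]],
    [[0,0,0.5],[0,0,0]],
    [[0,0,0],[0,0,0]]
  ]
}}

```text
time: 22.85
tool_pos: [0.5048, 0.3773, 0.0482]
tool_rot: [0.0, 0.707, 0.707, 0.0]
ft_force: [-1.3, -0.3, 0.7]
grip_width: 0.0852
grip_force: 0.0
```

Emit:
{"api": "step_arm", "payload": {
  "deltas": [
    [[0,0,0],[0,0,0]],
    [[0,0,0],[0,0,0]],
    [[0,0,0],[0,0,0]],
    [[0,0,0],[0,0,0]],
    [[0,0,0],[0,0,0]],
    [[0,0,0],[0,0,0]],
    [[0,0,0],[0,0,0]]
  ],
  "gripper": 255,
  "grip_force": 40
}}

```text
time: 23.55
tool_pos: [0.5054, 0.3781, 0.0491]
tool_rot: [0.0, 0.707, 0.707, 0.001]
ft_force: [0.1, -0.4, 6.1]
grip_width: 0.0479
grip_force: 40.4
```

Emit:
{"api": "step_arm", "payload": {
  "deltas": [
    [[0,0,-2],[0,0,0]],
    [[0,0,-4],[0,0,0]],
    [[0,0,-4],[0,0,0]],
    [[0,0,-4],[0,0,0]],
    [[0,0,0],[0,0,0]],
    [[0,0,0],[0,0,0]]
  ]
}}

```text
time: 24.15
tool_pos: [0.5048, 0.3778, 0.1881]
tool_rot: [0.0, 0.707, 0.707, 0.001]
ft_force: [-0.4, -0.2, -3.2]
grip_width: 0.0478
grip_force: 42.0
```

Emit:
{"api": "step_arm", "payload": {
  "deltas": [
    [[-4,0.4,0],[0,0,0]],
    [[-4,0.4,0],[0,0,0]],
    [[-4,0.4,0],[0,0,0]],
    [[-4,0.4,0],[0,0,0]],
    [[-4,0.4,0],[0,0,0]],
    [[-4,0.4,0],[0,0,0]],
    [[-4,0.4,0],[0,0,0]],
    [[-4,0.4,0],[0,0,0]]
  ]
}}

```text
time: 24.95
tool_pos: [0.5352, 0.0558, 0.185]
tool_rot: [-0.001, 0.707, 0.707, -0.001]
ft_force: [0.5, -0.7, -2.9]
grip_width: 0.0471
grip_force: 42.0
```

Emit:
{"api": "step_arm", "payload": {
  "deltas": [
    [[-4,0.4,0],[0,0,0]],
    [[-4,0.4,0],[0,0,0]],
    [[-1.5,0,0],[0,0,0]],
    [[0,0,0],[0,0,0]],
    [[0,0,0],[0,0,0]],
    [[0,0,0],[0,0,0]]
  ]
}}

```text
time: 25.55
tool_pos: [0.5441, -0.0363, 0.1866]
tool_rot: [-0.001, 0.707, 0.708, -0.0]
ft_force: [0.1, -0.2, -3.3]
grip_width: 0.0479
grip_force: 42.0
```

Emit:
{"api": "step_arm", "payload": {
  "deltas": [
    [[0,0,3],[0,0,0]],
    [[0,0,3],[0,0,0]],
    [[0,0,3],[0,0,0]],
    [[0,0,2],[0,0,0]],
    [[0,0,1],[0,0,0]],
    [[0,0,0.5],[0,0,0]],
    [[0,0,0],[0,0,0]],
    [[0,0,0],[0,0,0]]
  ]
}}

```text
time: 26.35
tool_pos: [0.5453, -0.0373, 0.0634]
tool_rot: [0.001, 0.707, 0.707, 0.001]
ft_force: [0.1, 0.7, -2.2]
grip_width: 0.0477
grip_force: 42.0
```

Emit:
{"api": "step_arm", "payload": {
  "deltas": [
    [[0,0,0.2],[0,0,0]],
    [[0,0,0],[0,0,0]],
    [[0,0,0],[0,0,0]]
  ]
}}

```text
time: 26.65
tool_pos: [0.5447, -0.0376, 0.0607]
tool_rot: [0.0, 0.707, 0.707, 0.0]
ft_force: [-0.4, 0.5, -1.9]
grip_width: 0.0474
grip_force: 42.0
```

Emit:
{"api": "step_arm", "payload": {
  "deltas": [
    [[0,0,0.2],[0,0,0]],
    [[0,0,0],[0,0,0]],
    [[0,0,0],[0,0,0]]
  ]
}}

```text
time: 26.95
tool_pos: [0.5444, -0.0375, 0.0582]
tool_rot: [-0.0, 0.707, 0.707, -0.0]
ft_force: [0.5, 0.4, -2.5]
grip_width: 0.0474
grip_force: 42.0
```

Emit:
{"api": "step_arm", "payload": {
  "deltas": [
    [[0,0,0.2],[0,0,0]],
    [[0,0,0],[0,0,0]],
    [[0,0,0],[0,0,0]]
  ]
}}

```text
time: 27.25
tool_pos: [0.5444, -0.0375, 0.0562]
tool_rot: [-0.0, 0.707, 0.707, -0.0]
ft_force: [0.1, 0.1, -2.3]
grip_width: 0.0474
grip_force: 42.0
```

Emit:
{"api": "step_arm", "payload": {
  "deltas": [
    [[0,0,0.1],[0,0,0]],
    [[0,0,0],[0,0,0]],
    [[0,0,0],[0,0,0]]
  ]
}}

```text
time: 27.55
tool_pos: [0.5445, -0.0375, 0.0553]
tool_rot: [-0.0, 0.707, 0.707, -0.0]
ft_force: [-0.2, 0.3, -2.3]
grip_width: 0.0476
grip_force: 42.0
```

Emit:
{"api": "step_arm", "payload": {
  "deltas": [
    [[0,0,0.1],[0,0,0]],
    [[0,0,0],[0,0,0]],
    [[0,0,0],[0,0,0]]
  ]
}}

```text
time: 27.85
tool_pos: [0.5445, -0.0375, 0.0543]
tool_rot: [-0.0, 0.707, 0.707, 0.0]
ft_force: [-0.4, 0.1, -1.8]
grip_width: 0.0476
grip_force: 42.0
```

Emit:
{"api": "step_arm", "payload": {
  "deltas": [
    [[0,0,0.1],[0,0,0]],
    [[0,0,0],[0,0,0]],
    [[0,0,0],[0,0,0]]
  ]
}}

```text
time: 28.15
tool_pos: [0.5446, -0.0376, 0.054]
tool_rot: [0.0, 0.707, 0.707, 0.0]
ft_force: [-2.0, -0.2, 5.5]
grip_width: 0.0475
grip_force: 42.2
```

Contact with the tray floor. I release, lift and move aside.

Emit:
{"api": "step_arm", "payload": {
  "deltas": [
    [[0,0,0],[0,0,0]],
    [[0,0,0],[0,0,0]],
    [[0,0,0],[0,0,0]],
    [[0,0,0],[0,0,0]],
    [[0,0,0],[0,0,0]],
    [[0,0,0],[0,0,0]]
  ],
  "gripper": 0
}}

```text
time: 28.75
tool_pos: [0.5445, -0.0375, 0.0532]
tool_rot: [-0.0, 0.707, 0.707, -0.0]
ft_force: [-0.2, -0.1, -0.2]
grip_width: 0.0856
grip_force: 0.0
```

Emit:
{"api": "step_arm", "payload": {
  "deltas": [
    [[0,0,-1],[0,0,0]],
    [[0,0,-3],[0,0,0]],
    [[0,0,-4],[0,0,0]],
    [[0,0,-4],[0,0,0]],
    [[0,0,-4],[0,0,0]],
    [[0,0,-3],[0,0,0]],
    [[4,0,0],[0,0,0]],
    [[4,0,0],[0,0,0]]
  ]
}}

```text
time: 29.55
tool_pos: [0.5452, 0.0426, 0.2457]
tool_rot: [0.001, 0.708, 0.706, 0.001]
ft_force: [0.4, 0.2, -0.2]
grip_width: 0.0854
grip_force: 0.0
```

Emit:
{"api": "step_arm", "payload": {
  "deltas": [
    [[4,-1,0],[0,0,0]],
    [[4,-1,0],[0,0,0]],
    [[4,-1,0],[0,0,0]],
    [[4,-1,0],[0,0,0]],
    [[0,0,0],[0,0,0]],
    [[0,0,0],[0,0,0]]
  ]
}}

```text
time: 30.15
tool_pos: [0.5041, 0.2034, 0.2439]
tool_rot: [0.0, 0.706, 0.708, 0.0]
ft_force: [1.2, -0.5, 0.4]
grip_width: 0.0855
grip_force: 0.0
```

```bash
python3 - <<'E'
from h import *
d=viewer.grab_frame("side"); s=viewer.grab_frame("scene")
cv2.imwrite("pics/f.png",np.hstack([cv2.resize(d[130:430,190:450],(400,462)),cv2.resize(s[130:360,220:420],(400,462))]))
z=r.get_state(); print(z['time'],z['tool_pos'],z['qvel'])
E
```

```text
30.25 [0.50460809 0.20199711 0.24375442] [-0.0181495   0.00223263 -0.00465778 -0.00248049  0.00075727  0.00086018]
```

View pics/f.png

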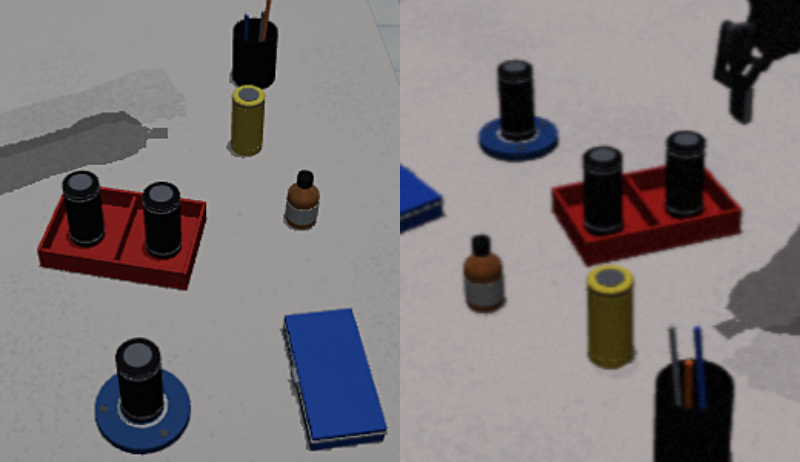

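The crops show P1 upright and seated on the gauge base, the other two sleeves upright one per tray pocket, and the bottle, cup, box and yellow look-alike where they were. I hand in.

```bash
python3 -c "
from bench import r
print(r.job_done())"
```

```text
the job is handed in; nothing more can be done
None
```

I handed the job in at about 30 s: the first sleeve I tried slid fully home and stands on the gauge, so the other two went straight upright into the tray, untried, and the bottle, cup and box look unmoved; no verdict came back.

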